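Let the propped-open pedal bin shut softly

ROBOT

A 7-joint arm with a two-finger parallel gripper is mounted at the origin on a cart in front of the work surface, level with it; the furniture and walls round the work are solid. World frame = base frame: x ahead of the robot, y to its left, z up, the work surface at z = 0. Lengths are in mm, angles in rad, forces in N, time in s.
With the tool pointing down it reaches from about 400 to 850 mm from the base axis. Payload 4.4 kg.
Tool frame: the origin (TCP) lies midway between the tips of the shut fingers; the grasp point (between the pads) lies 19 mm behind it; z points along the fingers, y is the line along which they close (so a half turn about z gives the same grasp; the last joint's range is limited). The gripper opens to 94 mm and grips with 3 to 60 N. Pads are 16 mm wide; open, the fingers measure 119 mm over their backs; the gripper's body (75 mm by 177 mm) begins 78 mm behind the grasp point.
Start: joints at [-1.268, 0.628, 0.038, 1.517, -0.027, 0.996, -0.02], TCP at [234.299, 606.318, 205.478] pointing down, gripper open.
Joint ranges: [-3.06, 3.06], [-0.37, 2.12], [-1.25, 1.32], [0.18, 2.47], [-1.1, 4.24], [0.23, 1.98], [-2.94, 2.94]. Speed limits (rad/s): [2.57, 2.57, 3.14, 3.14, 3.14, 3.14, 3.14].

INTERFACE

Orientations are given as a rotation vector (axis times angle).
In Python, from workcell import r gives the robot as it stands. Calls block until the motion is done:
- r.goto(position, orientation): joint-space move of the TCP to a pose.
- r.move_straight(position, ori=None, feed=150): straight line of the TCP; ori=None keeps the orientation; feed is the mean speed in mm/s.
- r.move_joints(angles): joint-space move.
- r.command_gripper(opening, strength=None): finger opening in mm; strength is the grip in N (None keeps the last); returns when the fingers have stopped.
- r.sleep(seconds).
- r.inverse_kinematics(position, orientation): joint angles nearest the present ones, or None.
- r.get_obs(): the state.
- r.camera(name): name is "side" or "top" or "wrist"; returns a dict with "image" (400x640x3 uint8, red, green, blue), "K" (3x3 intrinsics, pixels), "D" ([k1, k2, p1, p2, k3] as OpenCV has them; the pictures are not rectified), "eye" and "rotation" of the camera in the world; the wrist camera has in their place "tool_from_camera" (4x4, takes a point from camera to tool coordinates, whose origin is the TCP and whose axes are the flange's). Camera axes: x right, y down, z forward; pixel columns grow to the right and rows downward; lengths in mm; the calibration is good to about 2 mm. A picture is of the moment at which its call begins: read the wrist's pose just before it. There is no depth.
A pose or a line that the arm cannot do raises r.Unreachable and nothing moves.
- r.finish_job(): hands the job in; it is judged then, once.
Trained networks look in a picture, given as the dict that the camera call returned (one of the last four; its "shot" number tells which), for a name from the list of things; names that differ only in an ending like _2 or _b are one class to them, and where a whole thing is asked for, a point or a joint stands for the part that bears it (a point fixed in the world has none). Each returns a list of dicts, best first, with "confidence" (0 to 1); they miss things now and then, are a little off and sometimes report something else, mostly with a low value. They report only what shows in the picture. A call takes as long as a camera call. They do not tell look-alikes from the thing itself.
- r.search_frame(picture, label): "centre" ([column, row] in pixels, amid what is visible of it).
- r.masks_of(picture, label): "region" (400x640 bool, what is visible of it) and "centre" ([column, row] in pixels, amid what is visible of it).
- r.place_of(picture, label): "centre" ([column, row] in pixels: a listed point, or the origin of a listed thing).
The state is a dict: "time": time; "qpos": joint angles; "dq": joint speeds; "joint_torque": joint torques, N m; "tcp_pos": TCP position; "tool_rot": TCP orientation; "wrist_force": force on the tool from outside, world axes, zero at the start; "moment": the same for the moment, N m; "gripper_width": finger opening in mm; "finger_force": force on a finger pad.
Only numpy, scipy, OpenCV 4.12 (cv2) and the standard library are available. Lean on these libraries where they do the work, as an engineer would, in place of code of your own. Each camera call takes 0.05 s, during which the arm holds its last target. There are 200 camera calls.

TASK

The little pedal bin on the worktop is being propped open by a small tin standing on its pedal. Take the tin straight up off the pedal slowly, so that the sprung pedal follows it and the lid comes down over about two seconds or more instead of snapping shut. Then stand the tin upright on the empty near half of the wooden board, with the other two tins, which stay where they are; set it down, do not drop it.

Things in the scene. Friction and masses are not known exactly. Their poses are not given: they have to be found in the camera images.
- bin: Small round steel pedal bin with a black lid, fixed: drum 136 mm across, 150 mm high (170 mm with the lid shut, 310 mm open). Origin at the centre of its underside, z up. Its -x axis points from the drum to the pedal, +x to the lid's hinge at the rear. It is turned up to 0.5 rad either way and stands left or right of the board.
- bin_lid (a joint): Lid of the bin, rad: 0 shut, 1.15 wide open (the start). It is linked to the pedal: each millimetre of pedal travel turns it 0.038 rad, so a pedal rising at 15 mm/s shuts it at about 0.6 rad/s in 2 s. Left to itself it snaps shut at many rad/s.
- bin_pedal (a joint): Pedal of the bin, m: 0 up (lid shut), 0.030 pressed right down (the start). A steel plate 78 mm along the bin's x by 72 mm along y, centred 142 mm from the drum's axis along the bin's -x; its top is 46 mm above the worktop when up, 16 mm when down. Spring and lid push it upward with about 1.5 to 2 N, less than the tin's weight.
- tin_center (a point): Centre, half-way up, of the small tin that stands on the pedal at the start: upright cylinder 58 mm across, 72 mm high, about 0.3 kg, loose. z axis up. At the start its centre is 52 mm above the worktop and about 75 mm in front of the drum's wall, so take it with the fingers on the two sides that face along the bin's y axis.
- tin: The same small tin; origin at the centre of its underside.
- board: Wooden serving board, fixed, 240 mm along its x by 200 mm along its y, 14 mm thick. Origin at the centre of its underside, z up. The half towards -x (nearer the robot) is empty; the two other tins stand on the +x half. It turns up to 0.25 rad.
- board_spot (a point): Point on the board's top face in the middle of its empty half, 55 mm from the board's centre along the board's -x; 14 mm above the worktop.
- flat_tin_center (a point): Bystander: flat tin 86 mm across, 40 mm high, standing on the board's far half; point at its centre.
- wide_tin_center (a point): Bystander: tin 76 mm across, 58 mm high, standing on the board's far half; point at its centre.
Mind the look-alikes: they are no part of the job. Leave any pink or red look-alike of the tin alone.

How it is judged:
By the outcome, as a careful person would: the job done as asked, in the order asked, and still so for the second after the job is handed in, with the robot touching nothing.
It also fails if it takes over 51 s, if anything falls off the work surface, if the arm or the gripper's body presses on something with over 40 N, if the wrist force passes 120 N, or if a joint passes its speed limit or range.

## Working session

There is one attempt and no reset: what is moved stays moved. The work goes in short steps, each a Python script; the robot and the scene stay as the last script left them, time stands still between calls to the robot, and variables do not carry over. Pictures are saved under pics/ and viewed, at most 10 in all, crops included, and the job is handed in when it is done.

```bash
mkdir -p pics; ls
cat > h.py <<'E'
import numpy as np, cv2
from scipy.spatial.transform import Rotation as R
from workcell import r
def ray(c,px):
    u=cv2.undistortPoints(np.array([[px]],float),np.array(c["K"]),np.array(c["D"])).ravel()
    d=np.array([u[0],u[1],1.])
    if "eye" in c: Rw=np.array(c["rotation"]); return np.array(c["eye"]),Rw@d
    T=np.array(c["tool_from_camera"]); o=c["obs"]; Rt=c["Rt"]
    return np.array(o)+Rt@T[:3,3], Rt@T[:3,:3]@d
def at_z(c,px,z):
    e,d=ray(c,px); return e+d*(z-e[2])/d[2]
def tri(c1,p1,c2,p2):
    e1,d1=ray(c1,p1); e2,d2=ray(c2,p2)
    s=np.linalg.lstsq(np.c_[d1,-d2],e2-e1,rcond=None)[0]
    a=e1+s[0]*d1;b=e2+s[1]*d2
    return (a+b)/2,np.linalg.norm(a-b)
def wrist():
    o=r.get_obs(); c=r.camera("wrist"); c["obs"]=o["tcp_pos"]
    t=np.array(o["tool_rot"]); c["Rt"]=R.from_rotvec(t).as_matrix() if t.size==3 else t
    return c
def save(c,n): cv2.imwrite("pics/"+n+".png",c["image"][:,:,::-1])
E
python3 - <<'E'
from h import *
o=r.get_obs(); print(o)
Z={"tin_center":52,"tin":16,"board":0,"board_spot":14,"flat_tin_center":34,"wide_tin_center":43,"bin":0,"bin_pedal":16}
cs={n:r.camera(n) for n in("top","side")}
for n,c in cs.items():
    save(c,n+"0")
    print(n,np.array(c["eye"]).round(),np.array(c["rotation"]).round(2).tolist())
    for l,z in Z.items():
        for d in r.place_of(c,l)[:3]: print(l,np.round(d["centre"]),round(d["confidence"],2),at_z(c,d["centre"],z).round(1))
E
```

```text
pics
{'time': 0.0, 'qpos': array([-1.26781151,  0.629312  ,  0.03843052,  1.51830383, -0.02696794,
        0.99629845, -0.02002906]), 'dq': array([-1.19340394e-03, -1.11352850e-05,  6.14425817e-04,  1.33984558e-03,
        1.97674727e-03,  1.49194938e-03, -9.18712081e-06]), 'joint_torque': array([ 7.61953634e-04, -5.49729145e+01,  1.14364799e+00, -1.86633021e+01,
       -5.22716856e-02,  2.36551941e-02,  1.72634886e-04]), 'tcp_pos': array([234.06013126, 605.71766067, 204.59655728]), 'tool_rot': array([-5.75956658e-01, -3.08804882e+00,  2.79641902e-03]), 'wrist_force': array([0.27081498, 0.64614039, 0.67307226]), 'moment': array([ 0.00650274,  0.04852774, -0.03635347]), 'finger_force': 0.0, 'gripper_width': 94.21729873810987}
top [ 404.    0. 1063.] [-2.13, 2.16, -0.15]Traceback (most recent call last):
  File "<stdin>", line 9, in <module>
  File "h.py", line 11, in at_z
    e,d=ray(c,px); return e+d*(z-e[2])/d[2]
                                       ~^^^
IndexError: invalid index to scalar variable.
```

```bash
sed -i 's/Rw=np.array(c\["rotation"\])/Rw=R.from_rotvec(c["rotation"]).as_matrix()/' h.py
python3 - <<'E'
from h import *
Z={"tin_center":52,"tin":16,"board":0,"board_spot":14,"flat_tin_center":34,"wide_tin_center":43,"bin":0,"bin_pedal":16}
cs={n:r.camera(n) for n in("top","side")}
P={}
for n,c in cs.items():
    save(c,n+"0")
    print(n,np.array(c["eye"]).round())
    for l,z in Z.items():
        for d in r.place_of(c,l)[:3]:
            print(l,np.round(d["centre"]),round(d["confidence"],2),at_z(c,d["centre"],z).round(1)); P.setdefault((l,n),d["centre"])
for l in Z:
    if (l,"top") in P and (l,"side") in P: print(l,tri(cs["top"],P[l,"top"],cs["side"],P[l,"side"]))
E
```

```text
top [ 404.    0. 1063.]
tin_center [431. 244.] 0.68 [ 431.9 -291.6   52. ]
tin_center [310. 248.] 0.67 [425.4  30.4  52. ]
tin_center [434. 197.] 0.66 [ 557.4 -306.3   52. ]
tin [425. 246.] 0.95 [ 428.  -284.6   16. ]
tin [382. 236.] 0.8 [ 455. -166.   16.]
tin [427. 197.] 0.8 [ 563.9 -296.4   16. ]
board [239. 203.] 0.7 [553.6 232.9   0. ]
board_spot [237. 222.] 0.59 [498.7 232.8  14. ]
flat_tin_center [232. 177.] 0.94 [622.6 246.3  34. ]
flat_tin_center [376. 190.] 0.55 [ 580.3 -152.5   34. ]
flat_tin_center [387. 237.] 0.28 [ 452.6 -177.1   34. ]
wide_tin_center [257. 180.] 0.68 [610.8 174.5  43. ]
bin [377. 189.] 0.66 [ 589.5 -160.8    0. ]Traceback (most recent call last):
  File "<stdin>", line 9, in <module>
ValueError: it knows: bin, board, board_spot, flat_tin_center, tin, tin_center, wide_tin_center
```

View pics/top0.png

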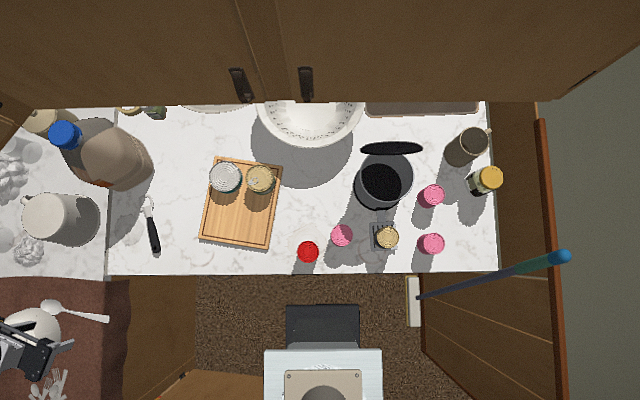

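Run:
```python
from h import *
Z={"tin":16,"board_spot":14,"bin":0,"board":0}
cs={n:r.camera(n) for n in("side","top")}
c=cs["side"]; save(c,"side0"); print(np.array(c["eye"]).round())
for n,c in cs.items():
  for l,z in Z.items():
    for d in r.masks_of(c,l)[:5] if l=="tin" else r.place_of(c,l)[:2]:
        print(n,l,np.round(d["centre"]),round(d["confidence"],2),at_z(c,d["centre"],z if l!="tin" else (88 if n=="top" else 52)).round(1))
t=cs["top"]["image"][190:290,280:460,::-1]
cv2.imwrite("pics/crop.png",cv2.resize(t,None,fx=4,fy=4,interpolation=cv2.INTER_CUBIC))
```

```text
[  -1. -124.  995.]
side tin [437. 289.] 0.96 [ 425.7 -295.4   52. ]
side tin [444. 239.] 0.94 [ 557.5 -301.3   52. ]
side tin [386. 268.] 0.8 [ 451.3 -177.5   52. ]
side tin [337. 259.] 0.71 [449.3 -61.3  52. ]
side tin [294. 269.] 0.68 [404.6  30.   52. ]
side board_spot [228. 224.] 0.9 [504.4 229.5  14. ]
side bin [389. 223.] 0.83 [ 604.  -169.5    0. ]
side board [241. 209.] 0.94 [561.8 217.    0. ]
top tin [387. 238.] 0.92 [ 447.7 -169.    88. ]
top tin [430. 196.] 0.88 [ 553.4 -283.6   88. ]
top tin [340. 234.] 0.74 [457.9 -46.9  88. ]
top tin [430. 246.] 0.68 [ 423.9 -276.3   88. ]
top tin [309. 246.] 0.58 [428.   31.6  88. ]
top board_spot [239. 220.] 0.73 [504.2 226.7  14. ]
top bin [378. 188.] 0.9 [ 593.5 -161.8    0. ]
top board [240. 207.] 0.98 [542.7 227.6   0. ]
```

View pics/side0.png

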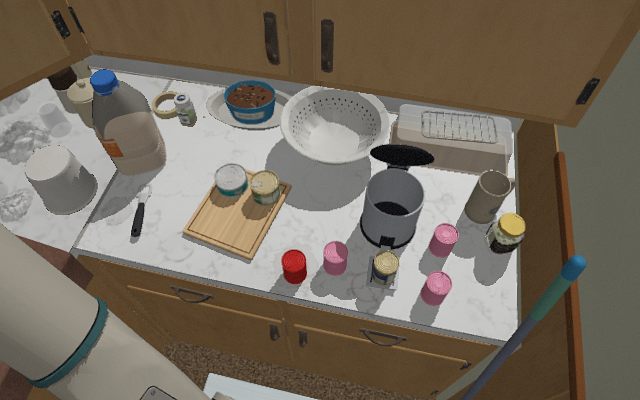

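View pics/crop.png

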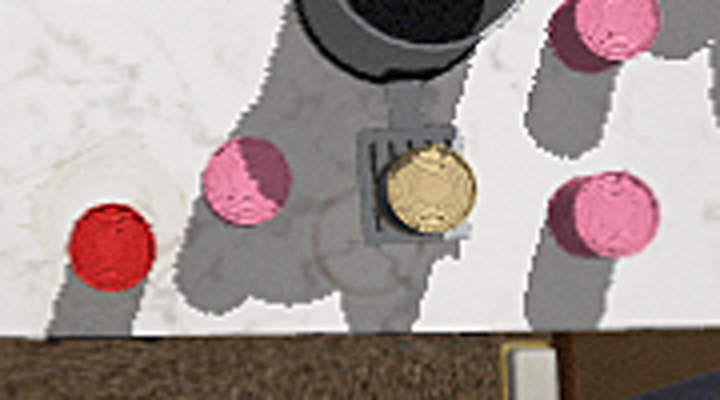

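The candidates in the top picture are the gold tin on the pedal (386,237), three pink tins (342,236), (431,194) and (431,243), and a red tin (308,252). The crop shows that only the gold one stands on the pedal plate, in front of the drum, so I choose that one. It is at about (450,-173). The neighbouring tins are about 115 mm away, which clears the open fingers.

```bash
cat >> h.py <<'E'
def ori(yaw,flip):
    return (R.from_euler("z",yaw)*R.from_rotvec([0,np.pi,0] if flip else [np.pi,0,0])).as_rotvec()
E
python3 - <<'E'
from h import *
for f in(0,1):
    for p in([450,-173,240],[450,-173,33],[504,228,150]):
        q=r.inverse_kinematics(p,ori(0.06,f)); print(f,p,None if q is None else np.round(q,2))
r.goto([435,-173,240],ori(0.06,1))
print(r.get_obs()["time"],r.get_obs()["tcp_pos"])
c=wrist(); save(c,"w1")
for l in("tin","bin"):
    for d in r.masks_of(c,l)[:3]: print(l,np.round(d["centre"]),round(d["confidence"],2),at_z(c,d["centre"],70).round(1))
for l,z in(("tin_center",52),("tin",16),("bin",0)):
    for d in r.place_of(c,l)[:3]: print(l,np.round(d["centre"]),round(d["confidence"],2),at_z(c,d["centre"],z).round(1))
E
```

```text
0 [450, -173, 240] [-0.34  0.5   0.96  1.94 -0.5   0.96 -0.65]
0 [450, -173, 33] [ 0.1   0.71  0.32  2.12 -0.57  0.39 -0.64]
0 [504, 228, 150] [-0.92  0.66  0.71  1.86 -0.57  0.83 -1.43]
1 [450, -173, 240] [ 0.04  0.36  0.37  1.93 -0.17  0.87  2.12]
1 [450, -173, 33] [ 0.45  0.69 -0.21  2.11  0.37  0.37  1.57]
1 [504, 228, 150] [-0.44  0.56 -0.06  1.85  0.05  0.73  1.11]
3.9333 [ 435.40033826 -172.34529733  239.93246573]
tin [234. 274.] 0.75 [ 554.4 -269.8   70. ]
tin [320. 194.] 0.68 [ 448.  -170.9   70. ]
tin [413. 202.] 0.6 [450.3 -62.4  70. ]
bin [317. 323.] 0.91 [ 617.3 -164.3   70. ]
tin_center [411. 201.] 0.76 [453.4 -59.3  52. ]
tin_center [218. 262.] 0.74 [ 549.  -294.4   52. ]
tin_center [220. 173.] 0.61 [ 433.6 -291.    52. ]
tin [230. 164.] 0.96 [ 427.5 -288.2   16. ]
tin [404. 192.] 0.91 [451.1 -58.8  16. ]
tin [321. 183.] 0.63 [ 445.3 -169.4   16. ]
bin [318. 283.] 0.7 [ 598.3 -163.3    0. ]
```

```bash
sleep 3; ls pics
```

```text
crop.png
side0.png
top0.png
w1.png
```

View pics/w1.png

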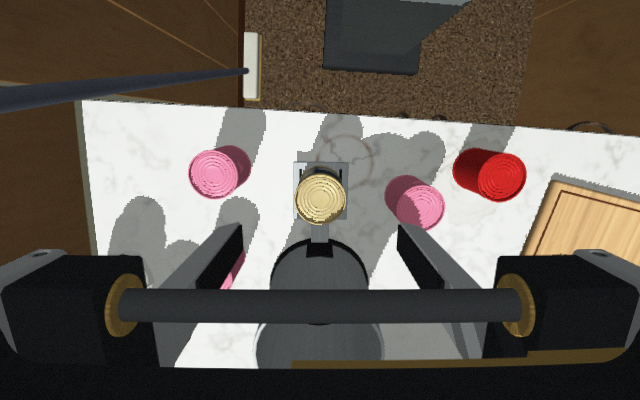

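The wrist picture shows the gold tin's lid at (321,197) on the pedal plate. The plate's edges run vertically in the image, so the bin's yaw is close to the tool's 0.06. Next I fix the centre from the lid's colour and descend.

```bash
cat >> h.py <<'E'
def gold(c,px,rad):
    h=cv2.cvtColor(c["image"],cv2.COLOR_RGB2HSV)
    m=cv2.inRange(h,(15,50,90),(35,255,255)); k=np.zeros_like(m); cv2.circle(k,px,rad,255,-1); m&=k
    p=max(cv2.findContours(m,0,1)[0],key=cv2.contourArea); return cv2.minEnclosingCircle(p), cv2.contourArea(p)
E
python3 - <<'E'
from h import *
c=wrist(); g=gold(c,(321,197),40); p1=g[0][0]; print(g, at_z(c,p1,88).round(1))
t=r.camera("top"); g=gold(t,(387,237),16); p2=g[0][0]; print(g, at_z(t,p2,88).round(1), tri(c,p1,t,p2))
# pedal plate edges direction near the tin (dark outline)
e=cv2.Canny(cv2.cvtColor(c["image"],cv2.COLOR_RGB2GRAY),60,150); e[:,:285]=0; e[:,360:]=0; e[:155]=0; e[225:]=0
for l in (cv2.HoughLinesP(e,1,np.pi/360,15,minLineLength=18,maxLineGap=3)):
    a=at_z(c,l[0][:2],16);b=at_z(c,l[0][2:],16); print(l[0],np.round(a[:2]),np.round(b[:2]),round(float(np.arctan((b-a)[1]/(b-a)[0])),3))
E
```

```text
(((320.16363525390625, 199.46363830566406), 26.077362060546875), 2023.5) [ 449.2 -170.7   88. ]
(((391.97222900390625, 239.80555725097656), 10.139938354492188), 144.0) [ 442.2 -180.6   88. ] (array([ 439.84279003, -172.20710075,  128.85265775]), np.float64(2.1734659612387284))
[293 224 304 203] [ 504. -204.] [ 473. -191.] -0.418
[321 183 348 202] [ 445. -170.] [ 468. -132.] 1.011
[308 178 331 199] [ 439. -187.] [ 466. -155.] 0.881
[305 196 316 223] [ 464. -190.] [ 500. -173.] 0.429
[348 205 348 176] [ 472. -132.] [ 433. -135.] 0.082
[293 210 312 194] [ 484. -205.] [ 460. -181.] -0.8
[308 161 345 161] [ 417. -188.] [ 414. -141.] -1.51
[293 207 318 188] [ 480. -205.] [ 452. -173.] -0.85
[306 208 326 219] [ 480. -188.] [ 494. -160.] 1.111
[295 202 300 169] [ 473. -203.] [ 428. -198.] -0.103
[293 181 293 162] [ 444. -207.] [ 419. -208.] 0.041
```

Run:
```python
from h import *
O=ori(0.06,1)
r.move_straight([449,-171,150],O,feed=120)
c=wrist(); save(c,"w2")
for d in r.place_of(c,"tin_center")[:2]: print(np.round(d["centre"]),round(d["confidence"],2),at_z(c,d["centre"],52).round(1))
try:
    for d in r.masks_of(c,"tin")[:3]: 
        ys,xs=np.where(d["region"]); print(np.round(d["centre"]),round(d["confidence"],2),at_z(c,d["centre"],80).round(1))
except Exception as e: print(e)
o=r.get_obs(); print(o["time"],o["tcp_pos"].round(1),o["wrist_force"].round(1))
```

```text
[192. 171.] 0.94 [ 430.5 -287.    52. ]
[532. 170.] 0.91 [411.2  21.6  52. ]
[185. 172.] 0.9 [ 426.6 -281.9   80. ]
[443. 211.] 0.75 [447.  -67.6  80. ]
[317. 202.] 0.58 [ 445.9 -173.2   80. ]
5.3917 [ 449.4 -171.2  150.7] [ 0.6  0.7 -1. ]
```

```bash
sleep 2
```

```text
(no output)
```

View pics/w2.png

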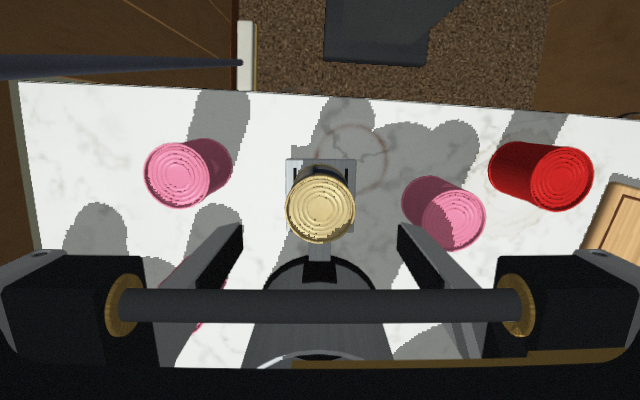

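The gold lid at (320,210) is midway between the fingers, which sit at 242 and 397. I descend, grip, and make a short slow lift, logging as I go.

Run:
```python
from h import *
def s(n):
    o=r.get_obs(); print(n,round(o["time"],2),o["tcp_pos"].round(1),o["wrist_force"].round(1),round(o["gripper_width"],1),np.round(o["finger_force"],1))
c=wrist(); print(at_z(c,gold(c,(320,210),50)[0][0],88).round(1))
r.move_straight([449,-171,37],feed=90); s("down")
r.command_gripper(66,20); s("near")
r.command_gripper(40,25); s("grip")
r.move_straight([449,-171,67],feed=9); s("lift")
c=r.camera("side"); save(c,"side1")
```

```text
[ 449.  -170.6   88. ]
down 6.85 [ 449.4 -171.1   37.4] [-0.4  0.7 -0.4] 93.6 0.0
near 7.47 [ 449. -171.   37.] [0.3 0.2 0.4] 66.1 0.0
grip 7.78 [ 449.  -171.1   37. ] [ 0.4 -1.1  0.6] 57.1 25.0
lift 11.27 [ 449. -171.   67.] [-0.  -0.5 -1.6] 56.8 25.0
```

```bash
sleep 2
```

```text
(no output)
```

View pics/side1.png

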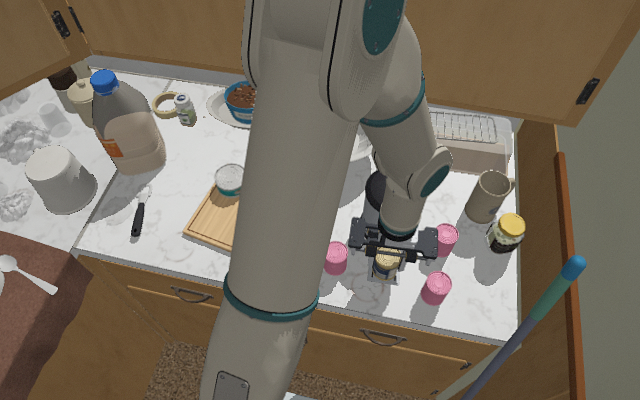

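Run:
```python
from h import *
def s(n):
    o=r.get_obs(); print(n,round(o["time"],2),o["tcp_pos"].round(1),o["wrist_force"].round(1),round(o["gripper_width"],1),np.round(o["finger_force"],1))
r.move_straight([449,-171,80],feed=10); s("clear")
r.move_straight([449,-171,180],feed=90); s("up")
r.move_straight([450,228,180],feed=160); s("over")
c=wrist(); save(c,"w3")
for l,z in(("board_spot",14),("board",0),("flat_tin_center",34),("wide_tin_center",43)):
    for d in r.place_of(c,l)[:2]: print(l,np.round(d["centre"]),round(d["confidence"],2),at_z(c,d["centre"],z).round(1))
c=r.camera("top"); save(c,"top1")
for l,z in(("board_spot",14),("flat_tin_center",34),("wide_tin_center",43)):
    for d in r.place_of(c,l)[:2]: print(l,np.round(d["centre"]),round(d["confidence"],2),at_z(c,d["centre"],z).round(1))
```

```text
clear 12.77 [ 449. -171.   80.] [ 0.8 -0.5 -3.2] 56.8 25.0
up 14.03 [ 448.6 -170.8  179.5] [ 0.1 -0.7 -3.5] 57.3 25.0
over 16.67 [450.1 227.3 180. ] [-0.7  0.8 -3.4] 57.2 25.0
flat_tin_center [338. 328.] 0.74 [620.  259.5  34. ]
wide_tin_center [256. 322.] 0.88 [612.1 163.4  43. ]
board_spot [239. 220.] 0.96 [503.9 229.   14. ]
board_spot [376. 191.] 0.49 [ 582.8 -156.    14. ]
flat_tin_center [229. 176.] 0.88 [624.6 253.   34. ]
wide_tin_center [258. 180.] 0.58 [609.9 170.6  43. ]
```

```bash
sleep 2
```

```text
(no output)
```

View pics/w3.png

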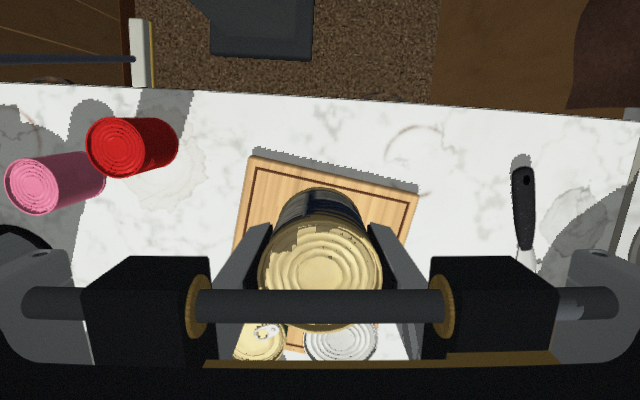

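The tin is held upright between the fingers. The board's near corners are at (250,156) and (420,188); I check the spot against them, then set the tin down.

Run:
```python
from h import *
def s(n):
    o=r.get_obs(); print(n,round(o["time"],2),o["tcp_pos"].round(1),o["wrist_force"].round(1),round(o["gripper_width"],1),np.round(o["finger_force"],1)); return o
c=wrist(); a=at_z(c,(250,156),14); b=at_z(c,(420,188),14)
e=(b-a)[:2]; L=np.linalg.norm(e); e/=L; n=np.array([e[1],-e[0]]); sp=(a+b)[:2]/2+65*n
print("edge",a.round(),b.round(),round(L),"spot",sp.round(1))
p=np.array([504,229])
if abs(L-200)>15 or np.linalg.norm(sp-p)>14: raise SystemExit("check")
x,y=(p*2+sp)/3
r.move_straight([x,y,150],feed=100); s("above")
r.move_straight([x,y,50],feed=60); s("low")
z=50
while z>31:
    z-=1.5; r.move_straight([x,y,z],feed=12); f=r.get_obs()["wrist_force"][2]
    if f>-1.0: break
s("touch")
```

```text
edge [423. 150.  14.] [447. 342.  14.] 194 spot [499.6 237.9]
above 17.93 [502.1 231.8 149.9] [-0.7 -0.2 -2.3] 57.2 25.0
low 19.74 [502.8 232.1  50.3] [-0.2  0.3 -3.3] 56.8 25.0
touch 22.77 [502.8 232.   35.1] [-3.5 -1.1 13.3] 57.2 25.0
```

Run:
```python
from h import *
def s(n):
    o=r.get_obs(); print(n,round(o["time"],2),o["tcp_pos"].round(1),o["wrist_force"].round(1),round(o["gripper_width"],1),np.round(o["finger_force"],1)); return o
x,y,z=r.get_obs()["tcp_pos"]
r.move_straight([x,y,z+.5],feed=8); s("ease")
r.command_gripper(90); s("open")
r.move_straight([x,y,220],feed=100); s("up")
r.move_joints(r.inverse_kinematics([400,0,330],ori(0.06,1))); s("away")
c=r.camera("top"); save(c,"top2")
for l,z in(("tin_center",50),("board_spot",14),("flat_tin_center",34),("wide_tin_center",43)):
    for d in r.place_of(c,l)[:3]: print(l,np.round(d["centre"]),round(d["confidence"],2),at_z(c,d["centre"],z).round(1))
c=r.camera("side"); save(c,"side2")
```

```text
ease 23.18 [502.7 232.   35.3] [ 0.7  0.5 -3.6] 56.9 25.0
open 23.88 [502.9 232.   35.6] [-0.2  0.9  0.2] 89.9 0.0
up 25.87 [502.5 231.9 219.5] [-0.1 -0.3 -0.8] 90.3 0.0
away 26.94 [400.5   1.2 329.7] [0.2 0.2 0. ] 89.9 0.0
tin_center [236. 214.] 0.86 [515.9 229.2  50. ]
tin_center [433. 195.] 0.84 [ 563.8 -304.2   50. ]
tin_center [431. 244.] 0.71 [ 430.4 -291.9   50. ]
flat_tin_center [228. 179.] 0.95 [615.9 257.   34. ]
wide_tin_center [258. 183.] 0.59 [601.6 172.7  43. ]
```

```bash
sleep 2; python3 -c "
import cv2,numpy as np
a=cv2.imread('pics/top2.png')[110:310,120:520];b=cv2.imread('pics/side2.png')[110:310,120:520]
cv2.imwrite('pics/both.png',cv2.resize(np.vstack([a,b]),None,fx=1.5,fy=1.5))"
```

```text
(no output)
```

View pics/both.png

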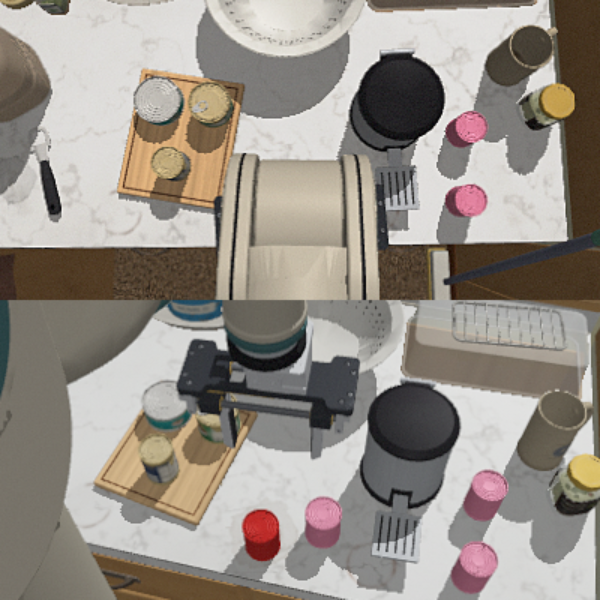

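The tin stands upright on the near half of the board, at (170,163) in the upper view and (157,458) in the lower one. The lid is shut, the pedal is up, and the other tins have not moved. The robot is clear, so I hand in the job.

```bash
python3 -c "
from workcell import r
print(r.finish_job())"
```

```text
the job is handed in; nothing more can be done
None
```

The tin came off the pedal at about 9 mm/s, so the 30 mm of pedal travel took about 3.5 s; the lid is shut, the tin stands upright on the near half of the board, and the job was handed in at about 27 s.

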